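Switch on and tare the paint-mixing scale

ROBOT

A 7-joint arm with a two-finger parallel gripper is mounted at the origin on a cart in front of the work surface, level with it; the furniture and walls round the work are solid. World frame = base frame: x ahead of the robot, y to its left, z up, the work surface at z = 0. Lengths are in m, angles in rad, forces in N, time in s.
With the tool pointing down it reaches from about 0.4 to 0.85 m from the base axis. Payload 4.5 kg.
Tool frame: the origin (TCP) lies midway between the tips of the shut fingers; the grasp point (between the pads) lies 19 mm behind it; z points along the fingers, y is the line along which they close (so a half turn about z gives the same grasp; the last joint's range is limited). The gripper opens to 85 mm and grips with 20 to 120 N. Pads are 22 mm wide; open, the fingers measure 114 mm over their backs; the gripper's body (76 mm by 85 mm) begins 54 mm behind the grasp point. The pads swing forward as they close: fully open they stand 13 mm farther back than shut.
Start: joints at [1.156, 0.689, -0.195, 1.565, 0.157, 0.902, -0.215], TCP at [0.271, -0.563, 0.195] pointing down, gripper open.
Joint ranges: [-3.01, 3.01], [-0.46, 2.08], [-1.47, 1.51], [0.13, 2.56], [-1, 4.14], [0.04, 2.09], [-2.66, 2.66]. Speed limits (rad/s): [2.57, 2.57, 3.14, 3.14, 3.14, 3.14, 3.14].

INTERFACE

Orientations are given as a unit quaternion [w, x, y, z].
In Python, from rig import r, cams, observe gives the robot as it stands (r), with the cameras (cams) and the readings as plain functions.
- The arm moves only by the shell command python3 nudge.py [OPENING], which reads ROWS from standard input. ROWS is a JSON list of rows, 1 to 5 of them, each an object with the fields tx, ty, tz (the shift in parts of the range, where 1.0 means 600 mm), rz (a turn about the tool's z in parts of the range, where 1.0 means pi/2 rad); a field left out counts as zero; each row is the pose to reach, as a shift and turn from the pose commanded when the command began, along the tool's axes at that moment; what a row does not reach only later rows make up. A row lasts 1/8 s, in which the tool goes at most 0.0625 m and 0.188 rad, less where a joint would pass 70% of its speed; a pose out of reach is approached as far as the arm can. OPENING is the finger opening in m, set as the command begins (- or left out keeps the last). The fingers move at their own pace and stop on an object; the grip force is fixed at half the most. Time passes only in rows, so rows that do not move let the fingers close. It prints the time, the measured TCP pose, the force, the opening and the grip force at its end. Shift and turn numbers lie between -1 and 1, and a call with a number outside is refused. Input that does not fit is refused with a message, and nothing moves.
- observe(): the state, without advancing time (a new reading comes with each control period).
- cams.grab_frame(name): name is "side" or "top"; returns the picture (384x512x3 uint8, red, green, blue); there is no depth.
- cams.camera_params(name): a dict with "fovy" (degrees; the focal length in pixels is half the picture's height over the tangent of half this angle, whatever the lens; pixels are square), "cx", "cy" (the principal point, pixels), "T" (4x4, takes a point from camera to world coordinates). Camera axes: x right, y up, looking along -z (the intrinsics and any distortion apply to the point x, -y, -z); pixel columns grow to the right and rows downward; lengths in m; the calibration is good to about 2 mm. A picture is of the moment at which its call begins. camera_params takes no time and is no camera call.
- r.hand_in(): hands the job in; it is judged then, once.
The state is a dict: "clock": time; "joints": joint angles; "qd": joint speeds; "tau": joint torques, N m; "eef_pos": TCP position; "tcp_rot": TCP orientation; "contact_force": force on the tool from outside, world axes, zero at the start; "wrist_torque": the same for the moment, N m; "finger_gap": finger opening in m; "finger_force": force on a finger pad.
Only numpy, scipy, OpenCV 4.12 (cv2) and the standard library are available. Lean on these libraries where they do the work, as an engineer would, in place of code of your own. Each camera call takes 0.05 s, during which the arm holds its last target. There are 200 camera calls.

TASK

A dish stands on the bench scale ready for a two-part paint mix. With the fingertips, press the scale's round power key at the left end of its key row, as you face the keys, and keep it down for a good second to switch it on; let it come up, then tap the wide tare key at the right end to zero out the dish, and withdraw with both keys up again. Press gently and straight down; leave the two small square keys between them alone, don't lean on the pan, shift the scale or the dish, or disturb the jars, tube and glue bottle round it; nothing is to be picked up.

Things in the scene. Friction and masses are not known exactly. Their poses are not given: they have to be found in the camera images.
- scale: Grey bench scale, loose, 2.4 kg, 260 mm deep (x), 200 wide (y). Origin: centre of underside; +x from key side to pan side, +y left. Rear deck 46 mm high from x=-46 to 130; the console before it slopes down to the user by 0.23 rad, 44 to 25 mm high: blank display, below it four dark rubber keys at x=-107 mm: round power key y=+62, small square keys y=+22 and -12, wide tare key y=-60.
- key_power_top (a point): Centre of the top of the power key: round, 20 mm across, in a ring surround, left end of the row. The key stands 9 mm proud of the console. Site axes: z out of the key along its travel, which leans 0.23 rad from vertical towards the user. The point sinks with the key.
- key_power (a joint): Travel of the power key in m: 0 up, 0.005 fully down; a spring lifts it (1 N at the start, about 4.5 N fully down, then it bottoms hard). It counts as pressed beyond 0.003 and as up below 0.001. Straight down with closed fingertips works.
- key_tare_top (a point): Centre of the top of the tare key: wide bar, 40 mm (along the row) by 16 mm, right end of the row, 9 mm proud of the console, same axes and slope as the power key.
- key_tare (a joint): Travel of the tare key in m, same stroke, spring and limits as the power key.
- key_unit_top (a point): Centre of the top of a small square key (14 x 16 mm, 9 mm proud), second from the left; to be left alone.
- key_unit (a joint): Its travel in m, 0 up, 0.005 down; must stay up.
- key_mode_top (a point): Centre of the top of the other small square key (14 x 16 mm, 9 mm proud), third from the left; to be left alone.
- key_mode (a joint): Its travel in m, 0 up, 0.005 down; must stay up.
- pan_mid (a point): Centre of the round steel weighing pan, 156 mm across, on top of the rear deck, its middle 45 mm behind the scale's centre and about 58 mm above the bench; carries the dish.
- pan (a joint): How far the pan has sunk on its load cell, m: about 0.0004 to 0.0008 under the dish, 1 mm more for each 3 N; at most 0.004.
- dish: Shallow round off-white dish standing loose on the pan, 137 mm across, 37 mm high, about 0.16 kg. Origin: centre of its underside.
- ochre_jar: Small round paint jar with ochre band and white cap, 48 mm across, 62 mm high, left of the scale. Origin: centre of its underside. Bystander.
- umber_jar: Small round paint jar with brown band and white cap, 48 mm across, 62 mm high, left of the scale. Origin: centre of its underside. Bystander.
- hardener: White tube with black cap lying in front of the scale, 34 x 121 x 18 mm. Origin: centre of its underside, length along its y. Bystander.
- glue: White glue bottle with a red nozzle standing left of the scale, 34 x 52 mm, 143 mm high. Origin: centre of its underside. Bystander.

How it is judged:
On the way, in this order (a step that is already met when the one before it is completed fails the run):
1. power key held down for a good second (0.7 s is enough), tare key still up (value of joint key_power above 0.003 m and value of joint key_tare below 0.001 m), for 0.7 s.
2. power key let up again (value of joint each of key_power, key_tare below 0.001 m), for 0.1 s.
3. tare key pressed, power key up (value of joint key_tare above 0.003 m and value of joint key_power below 0.001 m), for 0.1 s.
At the end, for the whole second after the job is handed in: All four keys are up (within 1 mm); the dish stands level on the pan within 15 mm of its middle and at rest; nothing leans on the pan (sunk less than 2 mm); the scale is within 8 mm, and each jar, tube and bottle within 10 mm, of where it was (all of step 2 and value of joint each of key_unit, key_mode below 0.001 m and value of joint pan below 0.002 m and horizontal distance between dish and pan_mid below 0.015 m and angle between dish's own z axis and vertical below 0.05 rad and distance of scale from where it was at the start of the episode below 0.008 m and linear speed of each of scale, dish below 0.01 m/s and distance of each of ochre_jar, umber_jar, hardener, glue from where it was at the start of the episode below 0.01 m); the robot touches nothing.
It fails at once if a small square key pressed (by more than 1.5 mm) (value of joint any of key_unit, key_mode above 0.0015 m).
It fails at once if the scale pressed with more than 20 N (contact force between any of the fingers, the arm and scale above 20 N).
It fails at once if the pan leaned on (sunk more than 2.5 mm) (value of joint pan above 0.0025 m).
It fails at once if the scale or the dish shifted or lifted (more than 8 mm) (distance of any of scale, dish from where it was at the start of the episode above 0.008 m).
It fails at once if a jar, the tube or the bottle disturbed (moved more than 10 mm) (distance of any of ochre_jar, umber_jar, hardener, glue from where it was at the start of the episode above 0.01 m).
It also fails if it takes over 35 s, if anything falls off the work surface, if the arm or the gripper's body presses on something with over 40 N, if the wrist force passes 120 N, or if a joint passes its speed limit or range.

## Working session

There is one attempt and no reset: what is moved stays moved. The work goes in short steps, Python scripts to look and compute and a shell command to move; the robot and the scene stay as the last step left them, time stands still between calls to the robot, and variables do not carry over. Pictures are saved under pics/ and viewed, at most 10 in all, crops included, and the job is handed in when it is done.

```bash
mkdir -p pics; ls; python3 - <<'E'
from rig import r, cams, observe
import cv2
for n in("side","top"):
    cv2.imwrite(f"pics/{n}0.png",cams.grab_frame(n)[:,:,::-1]); p=cams.camera_params(n); print(n,p)
print(observe())
E
```

```text
nudge.py
pics
rig.py
side {'fovy': 52.92996812738006, 'cx': 253.12851606959921, 'cy': 190.4076757196135, 'T': array([[ 0.97497963,  0.08446597, -0.20562155,  0.32607561],
       [-0.2221303 ,  0.40570981, -0.88659894, -1.08612564],
       [ 0.00853524,  0.91009068,  0.41432125,  0.42351649],
       [ 0.        ,  0.        ,  0.        ,  1.        ]])}
top {'fovy': 55.9701868641059, 'cx': 251.2060031783034, 'cy': 195.270670383407, 'T': array([[-0.01574732,  0.99302139, -0.11687828,  0.42198925],
       [-0.99986838, -0.01518292,  0.00571775, -0.31437522],
       [ 0.0039033 ,  0.11695294,  0.99312979,  0.92842161],
       [ 0.        ,  0.        ,  0.        ,  1.        ]])}
{'clock': 0.1, 'joints': array([ 1.1558012 ,  0.68992881, -0.19449091,  1.5662549 ,  0.15727335,
        0.90248014, -0.21511661]), 'qd': array([ 0.00041109, -0.00216611, -0.00066987, -0.00068988,  0.00010439,
        0.0005165 , -0.00058607]), 'tau': array([-3.79228426e-03, -5.40604305e+01, -1.27194386e+00, -1.58986849e+01,
        9.26249020e-03,  4.32920104e-03, -4.37633545e-06]), 'eef_pos': array([ 0.27084135, -0.56254569,  0.19374167]), 'tcp_rot': array([-8.06673085e-04,  9.74925489e-01,  2.22529955e-01, -2.43492432e-04]), 'contact_force': array([-0.45983534, -0.65757289,  0.66142627]), 'wrist_torque': array([-0.01778276, -0.07689514,  0.01257432]), 'finger_force': 0.0, 'finger_gap': 0.08509987028949915}
```

View pics/side0.png

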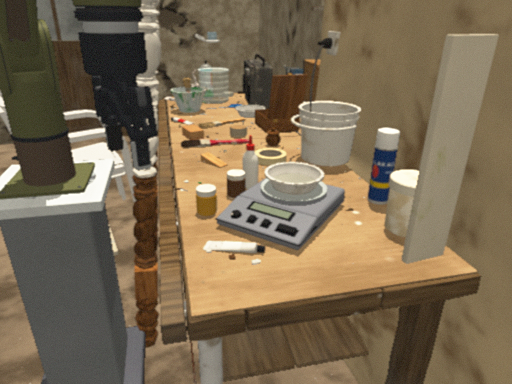

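View pics/top0.png

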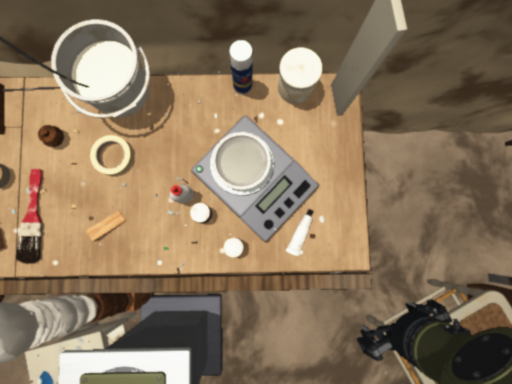

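Top view: the keys lie at about (268,224), (281,212), (290,203) and (302,188). Seen from the key side, the power key is the lower-left one. The side view shows the same row from about (237,214) to (286,230). Next I'll segment the keys in both views.

```bash
cat > h.py <<'E'
import numpy as np,cv2
from rig import r, cams, observe
def ray(n,uv):
    p=cams.camera_params(n);f=192/np.tan(np.radians(p["fovy"]/2));T=p["T"]
    d=T[:3,:3]@np.array([(uv[0]-p["cx"])/f,-(uv[1]-p["cy"])/f,-1]);return T[:3,3],d/np.linalg.norm(d)
def onz(n,uv,z):
    o,d=ray(n,uv);return o+d*(z-o[2])/d[2]
def tri(a,b):
    (o1,d1),(o2,d2)=ray("top",a),ray("side",b)
    s=np.linalg.lstsq(np.c_[d1,-d2],o2-o1,rcond=None)[0]
    p,q=o1+s[0]*d1,o2+s[1]*d2;return (p+q)/2,np.linalg.norm(p-q)
def blobs(n,box,t):
    im=cams.grab_frame(n);x,y,w,h=box
    m=(im[y:y+h,x:x+w].max(2)<t).astype(np.uint8)
    k,l,s,c=cv2.connectedComponentsWithStats(m,connectivity=4)
    return [(c[i]+[x,y],s[i][2:5]) for i in range(1,k) if s[i][4]>8]
E
python3 - <<'E'
from h import *
ims=[]
for n,b in(("top",(190,110,135,135)),("side",(210,160,140,90))):
    x,y,w,h=b;im=cams.grab_frame(n)[y:y+h,x:x+w,::-1]
    k=395//w*1.0 if n=="top" else 2.8
    ims.append(cv2.resize(im,(395,int(395*h/w)),interpolation=cv2.INTER_CUBIC))
    for t in(45,60):print(n,t,[(c.round(1).tolist(),s.tolist()) for c,s in blobs(n,b,t)])
H=max(i.shape[0] for i in ims)
cv2.imwrite("pics/crop.png",np.hstack([np.pad(i,((0,H-i.shape[0]),(0,0),(0,0))) for i in ims]))
E
```

```text
top 45 [([301.5, 188.6], [14, 16, 103]), ([288.3, 202.6], [8, 8, 38]), ([279.1, 212.2], [7, 8, 39]), ([309.5, 212.0], [4, 3, 10]), ([268.1, 223.9], [7, 7, 41])]
top 60 [([287.3, 180.0], [9, 9, 18]), ([301.5, 188.8], [16, 16, 121]), ([288.4, 202.3], [8, 9, 45]), ([260.0, 208.9], [8, 8, 21]), ([279.2, 212.2], [9, 9, 45]), ([309.6, 212.1], [4, 5, 15]), ([268.3, 223.9], [8, 9, 53])]
side 45 [([235.9, 214.3], [9, 7, 37]), ([251.5, 219.2], [8, 7, 33]), ([265.3, 223.4], [9, 7, 39]), ([286.6, 230.2], [21, 11, 108]), ([260.4, 248.1], [6, 3, 17])]
side 60 [([228.5, 184.7], [3, 8, 12]), ([242.7, 187.8], [2, 6, 9]), ([236.0, 214.1], [9, 7, 49]), ([290.3, 216.8], [8, 8, 18]), ([251.4, 219.0], [10, 7, 49]), ([265.7, 223.2], [10, 8, 49]), ([286.4, 229.6], [21, 12, 147]), ([313.5, 228.8], [8, 7, 19]), ([260.2, 247.7], [7, 4, 23])]
```

View pics/crop.png

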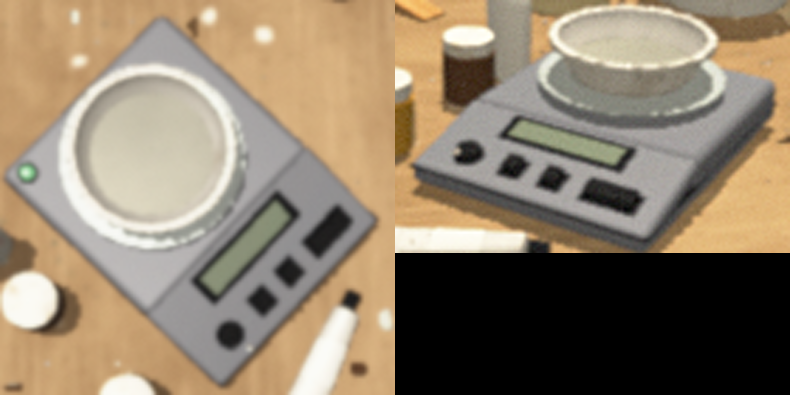

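The crop shows all four keys clearly: the round power key at top (268,224) / side (236,214), and the wide tare key at top (301.5,188.7) / side (286.5,230).

```bash
python3 - <<'E'
from h import *
T=[(268.2,223.9),(279.2,212.2),(288.4,202.4),(301.5,188.7)];S=[(235.8,214.2),(251.4,219.1),(265.5,223.3),(286.5,230)]
P=[]
for a,b in zip(T,S):
    p,e=tri(a,b);q=onz("top",a,.037);s=onz("side",b,.037);P.append(q);print(p.round(4),round(e,4),"top@37",q.round(4),"side@37",s.round(4))
P=np.array(P)
print("spacings",np.linalg.norm(np.diff(P,axis=0),axis=1),"want .040 .034 .048, total",np.linalg.norm(P[3]-P[0]))
d=P[0]-P[3];print("row (+y scale) yaw",np.arctan2(d[1],d[0]))
o=observe();from scipy.spatial.transform import Rotation as R
w=o["tcp_rot"];M=R.from_quat([w[1],w[2],w[3],w[0]]).as_matrix();print(M.round(3))
# neighbours
for n,uv,z in(("ochre",(233,247),.062),("umber",(200,212),.062),("glue",(180,191),.14),("tubecap",(309,213),.012),("tube end",(296,248),.01)):print(n,onz("top",uv,z).round(3))
E
```

```text
[ 0.456  -0.3606  0.0316] 0.0009 top@37 [ 0.4553 -0.3602  0.037 ] side@37 [ 0.4546 -0.3707  0.037 ]
[ 0.4844 -0.3885  0.0313] 0.0006 top@37 [ 0.4837 -0.388   0.037 ] side@37 [ 0.4824 -0.3987  0.037 ]
[ 0.5088 -0.4122  0.0313] 0.0011 top@37 [ 0.5077 -0.4114  0.037 ] side@37 [ 0.5066 -0.4219  0.037 ]
[ 0.5432 -0.4462  0.0306] 0.0018 top@37 [ 0.5415 -0.445   0.037 ] side@37 [ 0.5405 -0.4566  0.037 ]
spacings [0.03975099 0.03351253 0.04763149] want .040 .034 .048, total 0.1208939209561515
row (+y scale) yaw 2.3640651638944714
[[ 0.901  0.434 -0.   ]
 [ 0.434 -0.901  0.   ]
 [-0.    -0.    -1.   ]]
ochre [ 0.401 -0.274  0.062]
umber [ 0.485 -0.196  0.062]
glue [ 0.527 -0.163  0.14 ]
tubecap [ 0.482 -0.466  0.012]
tube end [ 0.395 -0.43   0.01 ]
```

The row spacings match the drawing. The triangulated height of 31 mm against about 39 mm fits with key sides being included in the side-view mask. XY depends little on height because I take it from the top camera. I'll find the real height by touch. First I close the fingers and go above the power key.

The manual's scale: shifts go in shares of 600 mm and turns go in shares of pi/2 rad. Converting my numbers, 0.254 m / 0.6 = 0.4233, 0.2 m / 0.6 = 0.3333, -0.344 rad / 1.5708 = -0.219.

```bash
echo '[{"tx": 0.0833, "ty": -0.0333, "rz": -0.0446}, {"tx": 0.1667, "ty": -0.0667, "rz": -0.0891}, {"tx": 0.25, "ty": -0.1, "rz": -0.1337}, {"tx": 0.3333, "ty": -0.1333, "rz": -0.1783}, {"tx": 0.4233, "ty": -0.17, "rz": -0.219}]' | python3 nudge.py 0
echo '[{}, {}, {}]' | python3 nudge.py
cat > d.py <<'E'
from h import *
import sys
from scipy.spatial.transform import Rotation as R
o=observe();w=o["tcp_rot"];M=R.from_quat([w[1],w[2],w[3],w[0]]).as_matrix()
t=np.array([float(v) for v in sys.argv[1:4]])
print(o["clock"],o["eef_pos"].round(4),"yaw",np.arctan2(M[1,0],M[0,0]).round(3),"tilt",M[:,2].round(4),"F",o["contact_force"].round(2),"gap",o["finger_gap"],"tool shift",(M.T@(t-o["eef_pos"])).round(4))
E
python3 d.py .4555 -.3603 .06
```

```text
clock: 1.02
eef_pos: [0.4566, -0.3602, 0.1947]
tcp_rot: [0.0, 0.922, 0.387, -0.0]
contact_force: [0.3, 0.5, -0.1]
finger_gap: -0.0
finger_force: 0.0
clock: 1.4
eef_pos: [0.4544, -0.3627, 0.1944]
tcp_rot: [0.0, 0.923, 0.385, -0.001]
contact_force: [0.1, -0.2, -0.8]
finger_gap: 0.0
finger_force: 0.0
1.4 [ 0.4544 -0.3627  0.1944] yaw 0.79 tilt [-1.e-03 -9.e-04 -1.e+00] F [ 0.1  -0.18 -0.75] gap 4.9388167934904266e-05 tool shift [ 0.0026 -0.0009  0.1344]
```

Scaled: 0.134 m / 0.6 = 0.2233, 0.12 m / 0.6 = 0.2.

```bash
echo '[{"tx": 0.0033, "ty": -0.0017, "tz": 0.0667}, {"tx": 0.0033, "ty": -0.0017, "tz": 0.1333}, {"tx": 0.0033, "ty": -0.0017, "tz": 0.2}, {"tx": 0.0033, "ty": -0.0017, "tz": 0.2233}, {"tx": 0.0033, "ty": -0.0017, "tz": 0.2233}]' | python3 nudge.py >/dev/null
python3 d.py .4555 -.3603 .06
python3 - <<'E'
from h import *
ims=[cv2.resize(cams.grab_frame(n)[y:y+100,x:x+100,::-1],(395,395),interpolation=cv2.INTER_CUBIC) for n,x,y in(("top",215,145),("side",200,155))]
cv2.imwrite("pics/a.png",np.hstack(ims))
E
```

```text
2.025 [ 0.4558 -0.3595  0.0603] yaw 0.792 tilt [-1.e-03  2.e-04 -1.e+00] F [ 1.16 -0.75  0.49] gap -0.000212217707537058 tool shift [-0.0008  0.0004  0.0003]
```

View pics/a.png

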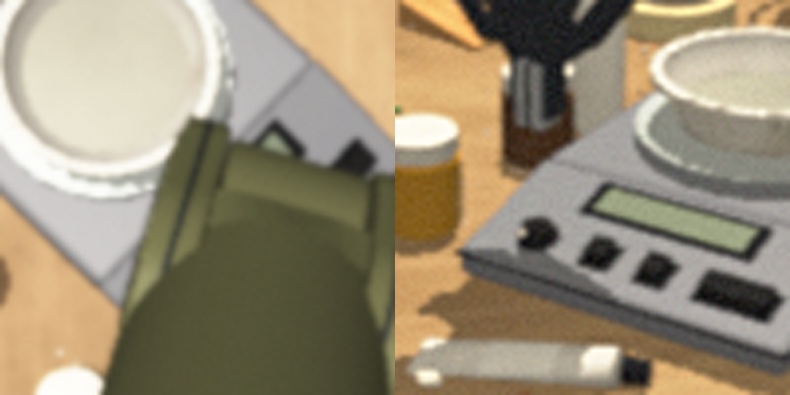

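The side crop shows the shut fingertips ending near (235,187), about 27 px above the power key, which is more than I expected. I'll check the projection.

```bash
python3 - <<'E'
from h import *
p=cams.camera_params("side");f=192/np.tan(np.radians(p["fovy"]/2));T=p["T"]
def proj(X):
    c=T[:3,:3].T@(np.array(X)-T[:3,3]);return np.array([p["cx"]+f*c[0]/-c[2],p["cy"]-f*c[1]/-c[2]]).round(1)
for X in([.4558,-.3595,.0603],[.4558,-.3595,.08],[.456,-.360,.039],[.456,-.360,.031],[.401,-.274,.062],[.401,-.274,.0]):print(X,proj(X))
cv2.imwrite("pics/b.png",cv2.resize(cams.grab_frame("side")[155:225,200:280,::-1],(800,600)[:1]+(700-100,),interpolation=cv2.INTER_CUBIC))
E
```

```text
[0.4558, -0.3595, 0.0603] [235.3 202.1]
[0.4558, -0.3595, 0.08] [235.2 193.7]
[0.456, -0.36, 0.039] [235.5 211. ]
[0.456, -0.36, 0.031] [235.6 214.3]
[0.401, -0.274, 0.062] [205.  187.4]
[0.401, -0.274, 0.0] [206.1 211.4]
```

View pics/b.png

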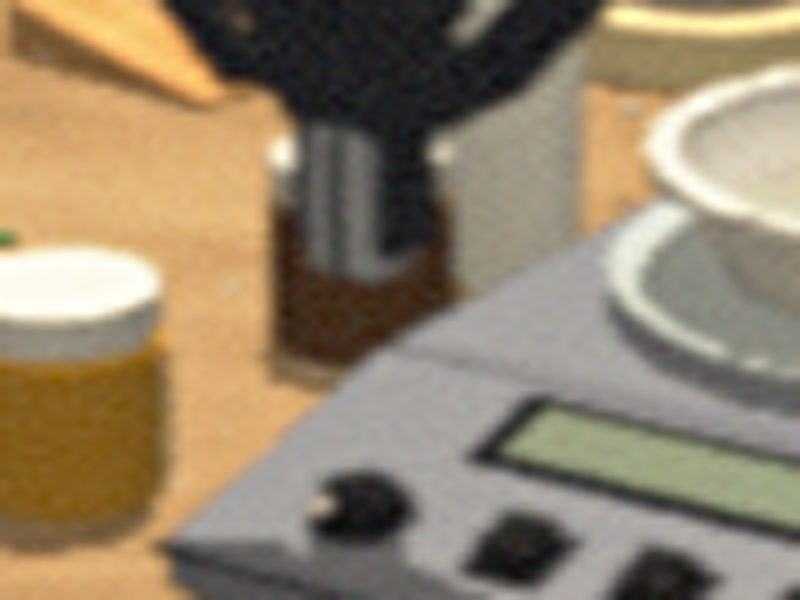

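```bash
python3 - <<'E'
from h import *
p=cams.camera_params("side");f=192/np.tan(np.radians(p["fovy"]/2));T=p["T"]
def proj(X):
    c=T[:3,:3].T@(np.array(X)-T[:3,3]);return np.array([p["cx"]+f*c[0]/-c[2],p["cy"]-f*c[1]/-c[2]]).round(1)
y=np.array([.434,-.901,0])*.05;b=np.array([.2708,-.5625,.1937])
for dz in(0,.013,.04):
    for s in(-1,1):print(dz,s,proj(b+s*y+[0,0,dz]))
cv2.imwrite("pics/c.png",cv2.resize(cv2.imread("pics/side0.png")[100:200,70:190],(720,600),interpolation=cv2.INTER_CUBIC))
o=observe();print(o["eef_pos"],o["joints"])
E
```

```text
0 -1 [118.7 180.5]
0 1 [147.  203.8]
0.013 -1 [117.6 172.5]
0.013 1 [146. 195.]
0.04 -1 [115.1 155.4]
0.04 1 [143.8 176. ]
[ 0.4574612  -0.35988789  0.06205223] [ 0.70505778  0.81955415 -0.20360069  1.80774566  0.2916825   0.5404667
 -0.46505096]
```

View pics/c.png

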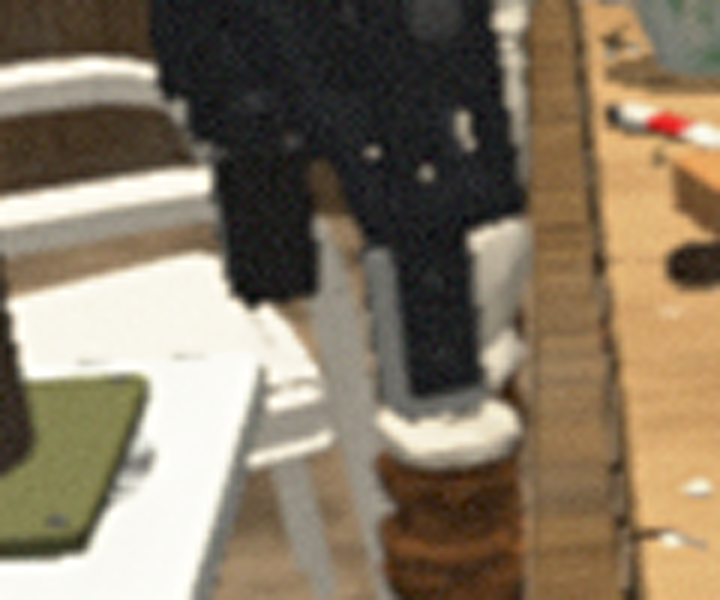

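The fingertips sit about 15 px, or 35 mm, higher in the side picture than the reported TCP would put them, at both poses. The jars project correctly, so the camera is fine. I'll check the horizontal offset against the first top picture, then go down by touch.

```bash
python3 - <<'E'
from h import *
p=cams.camera_params("top");f=192/np.tan(np.radians(p["fovy"]/2));T=p["T"]
def proj(X):
    c=T[:3,:3].T@(np.array(X)-T[:3,3]);return np.array([p["cx"]+f*c[0]/-c[2],p["cy"]-f*c[1]/-c[2]]).round(1)
y=np.array([.434,-.901,0])*.05;b=np.array([.2708,-.5625,.1937])
for dz in(0.013,.05):print(dz,[proj(b+s*y+[0,0,dz]).tolist() for s in(-1,0,1)])
cv2.imwrite("pics/d.png",cv2.resize(cv2.imread("pics/top0.png")[284:384,340:460],(720,600),interpolation=cv2.INTER_CUBIC))
E
```

```text
0.013 [[356.3, 326.3], [378.9, 314.3], [401.4, 302.4]]
0.05 [[362.2, 331.2], [386.1, 318.5], [409.8, 306.0]]
```

View pics/d.png

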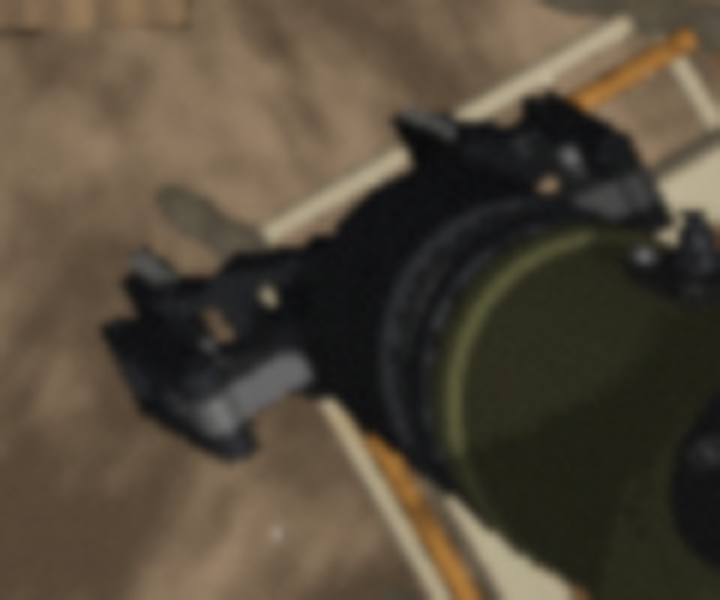

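The finger positions in the top view match the tips at +0.05 m and not +0.013 m: predicted (362,331) and (410,306), seen (365,329) and (411,305). So the real tips stand about 36 mm behind the reported TCP, with little sideways offset. I'll go down in small steps and watch the force.

Scaled: 0.015 m / 0.6 = 0.025, 0.01 m / 0.6 = 0.0167.

```bash
for i in 1; do echo '[{"tz": 0.0083}, {"tz": 0.0167}, {"tz": 0.025}, {"tz": 0.025}]' | python3 nudge.py | grep -E "eef|contact"; echo '[{"tz": 0.005}, {"tz": 0.01}, {"tz": 0.01}]' | python3 nudge.py| grep -E "eef|contact"; done
python3 d.py .4555 -.3603 .04
python3 - <<'E'
from h import *
cv2.imwrite("pics/e.png",cv2.resize(cams.grab_frame("side")[155:225,200:280,::-1],(640,560),interpolation=cv2.INTER_CUBIC))
E
```

```text
eef_pos: [0.4561, -0.3586, 0.045]
contact_force: [-0.0, 0.4, 0.3]
eef_pos: [0.4563, -0.3588, 0.0392]
contact_force: [-0.1, 0.1, 0.0]
3.05 [ 0.4563 -0.3588  0.0392] yaw 0.793 tilt [-5.e-04  2.e-04 -1.e+00] F [-0.11  0.09  0.03] gap 0.000239431073805715 tool shift [-0.0016  0.0005 -0.0008]
```

View pics/e.png

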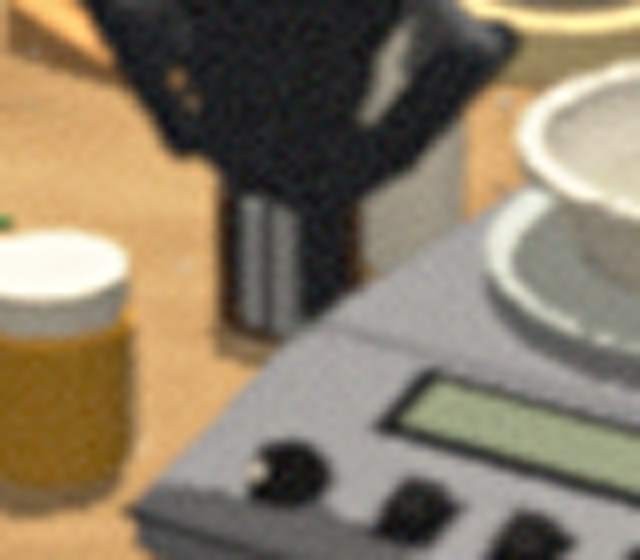

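The side crop shows the tip now at about row 197, having moved 10 px for 22 mm, with no contact. I'll triangulate the start-pose tips from both views to fix the offset vector.

```bash
python3 - <<'E'
from h import *
R3=np.array([[.901,.434,0],[.434,-.901,0],[0,0,-1]]);b=np.array([.2708,-.5625,.1937])
for a,s in(((365,329),(114,150)),((411,305),(141.7,167.5))):
    p,e=tri(a,s);print(p.round(4),round(e,4),"tool frame",(R3.T@(p-b)).round(4))
for uv in((233.5,197),(235.5,197)):
    for z in(.04,.075):print(z,onz("side",uv,z).round(4))
E
```

```text
[ 0.2511 -0.523   0.2434] 0.0033 tool frame [-0.0006 -0.0441 -0.0497]
[ 0.2929 -0.6092  0.2458] 0.0033 tool frame [-0.0003  0.0517 -0.0521]
0.04 [ 0.4638 -0.292   0.04  ]
0.075 [ 0.4513 -0.3645  0.075 ]
0.04 [ 0.4683 -0.293   0.04  ]
0.075 [ 0.4554 -0.3654  0.075 ]
```

The tips sit about 37 mm behind the reported TCP and laterally within about 4 mm. I expect contact near reported z of 0.004, so I go down to about 0.014 and then feel for it.

Scaled: 0.025 m / 0.6 = 0.0417, -0.001 m / 0.6 = -0.0017.

```bash
echo '[{"tx": -0.0017, "tz": 0.0133}, {"tx": -0.0017, "tz": 0.0267}, {"tx": -0.0017, "tz": 0.0367}, {"tx": -0.0017, "tz": 0.0417}, {"tx": -0.0017, "tz": 0.0417}]' | python3 nudge.py | grep -E "eef|contact"
echo '[{"tz": 0.0033}, {"tz": 0.0067}, {"tz": 0.0067}]' | python3 nudge.py| grep -E "eef|contact"
python3 d.py .4555 -.3603 .0
python3 - <<'E'
from h import *
cv2.imwrite("pics/f.png",cv2.resize(cams.grab_frame("side")[165:235,200:280,::-1],(640,560),interpolation=cv2.INTER_CUBIC))
E
```

```text
eef_pos: [0.4557, -0.3595, 0.0142]
contact_force: [0.8, -0.4, 0.1]
eef_pos: [0.4557, -0.3596, 0.0104]
contact_force: [0.2, -0.3, -0.2]
4.1 [ 0.4557 -0.3596  0.0104] yaw 0.793 tilt [-1.e-04  0.e+00 -1.e+00] F [ 0.22 -0.29 -0.21] gap -2.176664761800858e-05 tool shift [-0.0006  0.0004  0.0104]
```

View pics/f.png

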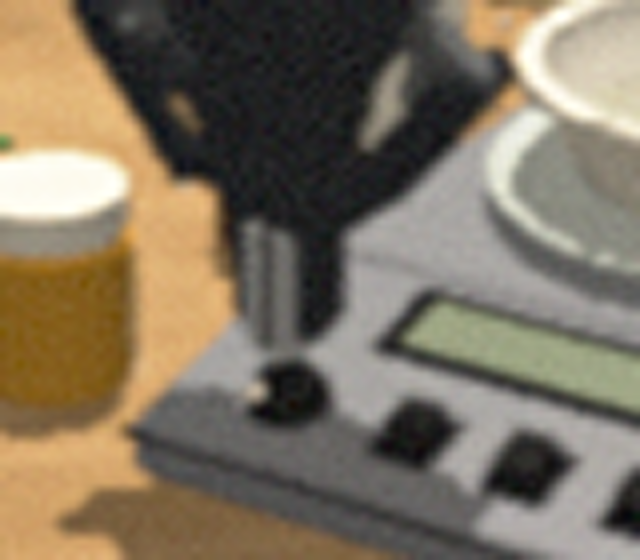

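The tips now stand in front of the console, right above the power key: tip bottom at crop (280,345), key centre at (290,390), a gap of about 12 mm. Now I feel for contact.

Scaled: 0.004 m / 0.6 = 0.0067, 0.002 m / 0.6 = 0.0033.

```bash
echo '[{"tz": 0.0033}, {"tz": 0.0067}, {"tz": 0.0067}]' | python3 nudge.py| grep -E "eef|contact"
echo '[{"tz": 0.0033}, {"tz": 0.0033}]' | python3 nudge.py| grep -E "eef|contact"
echo '[{"tz": 0.0017}, {"tz": 0.0017}]' | python3 nudge.py| grep -E "eef|contact"
```

```text
eef_pos: [0.4556, -0.3595, 0.0063]
contact_force: [-0.3, -0.2, -0.7]
eef_pos: [0.4557, -0.3596, 0.0043]
contact_force: [-0.2, -0.0, -0.2]
eef_pos: [0.4559, -0.3597, 0.0036]
contact_force: [-0.4, 0.2, 0.9]
```

```bash
echo '[{"tz": 0.0017}, {"tz": 0.0017}]' | python3 nudge.py| grep -E "eef|contact"
```

```text
eef_pos: [0.456, -0.3595, 0.0026]
contact_force: [0.7, -0.3, 1.2]
```

Scaled: 0.001 m / 0.6 = 0.0017.

```bash
echo '[{"tz": 0.0017}, {"tz": 0.0017}]' | python3 nudge.py| grep -E "eef|contact"
echo '[{"tz": 0.0017}, {"tz": 0.0017}]' | python3 nudge.py| grep -E "eef|contact"
```

```text
eef_pos: [0.4561, -0.3594, 0.0016]
contact_force: [0.0, 0.7, 2.8]
eef_pos: [0.4563, -0.3593, 0.0006]
contact_force: [0.7, 1.3, 3.6]
```

Scaled: 0.0008 m / 0.6 = 0.0013.

```bash
echo '[{"tz": 0.0013}, {"tz": 0.0013}]' | python3 nudge.py| grep -E "eef|contact"
for i in 1 2; do echo '[{}, {}, {}, {}, {}]' | python3 nudge.py| grep -E "clock|eef|contact";done
```

```text
eef_pos: [0.4564, -0.3592, -0.0002]
contact_force: [1.6, 2.3, 4.5]
clock: 6.65
eef_pos: [0.456, -0.3596, -0.0002]
contact_force: [1.9, 3.2, 3.3]
clock: 7.28
eef_pos: [0.4559, -0.3597, -0.0002]
contact_force: [3.0, 2.0, 4.8]
```

Scaled: 0.0005 m / 0.6 = 0.0008.

```bash
echo '[{"tz": 0.0008}, {"tz": 0.0008}, {"tz": 0.0008}, {"tz": 0.0008}, {"tz": 0.0008}]' | python3 nudge.py| grep -E "eef|contact"
echo '[{}, {}, {}, {}]' | python3 nudge.py| grep -E "clock|eef|contact"
python3 - <<'E'
from h import *
print([(c.round(1).tolist(),s.tolist()) for c,s in blobs("side",(225,200,85,40),45)])
E
```

```text
eef_pos: [0.456, -0.3596, -0.0007]
contact_force: [3.6, 3.0, 4.5]
clock: 8.4
eef_pos: [0.4559, -0.3596, -0.0008]
contact_force: [3.4, 2.4, 5.0]
[([239.4, 204.7], [4, 11, 41]), ([235.9, 215.7], [10, 4, 24]), ([251.1, 219.0], [9, 7, 45]), ([265.4, 223.5], [9, 7, 37]), ([286.4, 230.3], [21, 11, 99])]
```

Scaled: -0.03 m / 0.6 = -0.05, -0.015 m / 0.6 = -0.025.

```bash
echo '[{"tz": -0.0083}, {"tz": -0.025}, {"tz": -0.05}, {"tz": -0.05}]' | python3 nudge.py| grep -E "clock|eef|contact"; python3 d.py .5416 -.4451 .029
python3 - <<'E'
from h import *
for n,b in(("side",(225,200,85,40)),):print([(c.round(1).tolist(),s.tolist()) for c,s in blobs(n,b,45)])
E
```

```text
clock: 8.95
eef_pos: [0.456, -0.3606, 0.0306]
contact_force: [1.2, -1.4, 0.6]
8.95 [ 0.456  -0.3606  0.0306] yaw 0.792 tilt [ 0.0013 -0.0017 -1.    ] F [ 1.15 -1.42  0.62] gap -6.954276114449967e-05 tool shift [-1.000e-04  1.203e-01  1.900e-03]
[([236.0, 214.2], [9, 7, 45]), ([251.3, 219.6], [9, 6, 32]), ([265.4, 223.5], [8, 7, 36]), ([286.5, 230.9], [21, 10, 83])]
```

The power key is back up at (236.0,214.2), where it was at the start, and the scale hasn't moved. Now to the tare key.

Scaled: 0.12 m / 0.6 = 0.2, 0.09 m / 0.6 = 0.15.

```bash
echo '[{"ty": 0.05}, {"ty": 0.1}, {"ty": 0.15}, {"ty": 0.2}, {"ty": 0.2}]' | python3 nudge.py| grep -E "eef|contact"
echo '[{"tz": 0.01}, {"tz": 0.02}, {"tz": 0.03}, {"tz": 0.0333}, {"tz": 0.0333}]' | python3 nudge.py| grep -E "eef|contact"
python3 d.py .5416 -.4451 .0035
python3 - <<'E'
from h import *
cv2.imwrite("pics/g.png",cv2.resize(cams.grab_frame("side")[175:255,230:330,::-1],(700,560),interpolation=cv2.INTER_CUBIC))
E
```

```text
eef_pos: [0.5421, -0.4453, 0.0286]
contact_force: [-0.6, 1.0, 0.3]
eef_pos: [0.5411, -0.4437, 0.0091]
contact_force: [0.8, 0.8, -0.6]
10.25 [ 0.5411 -0.4437  0.0091] yaw 0.793 tilt [-2.e-04  1.e-04 -1.e+00] F [ 0.79  0.8  -0.56] gap 0.0004688343320731241 tool shift [-0.0007  0.0013  0.0056]
```

View pics/g.png

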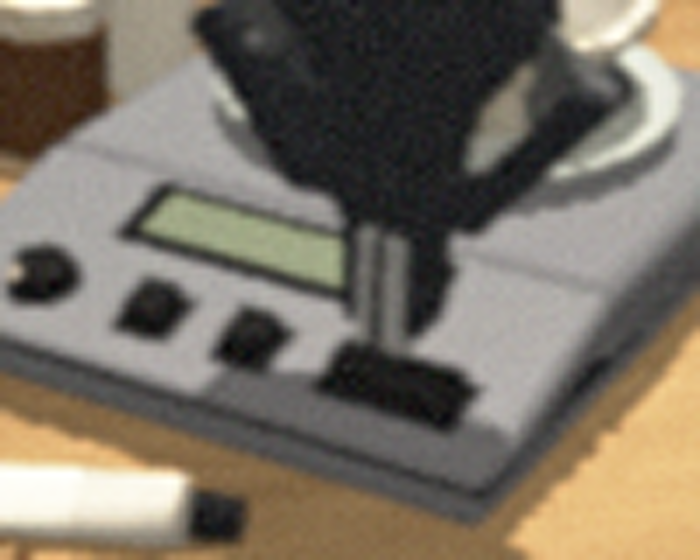

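The fingertips are over the tare key: tips at crop (395,345), key at (400,385), well clear of the square keys. Press.

Scaled: 0.004 m / 0.6 = 0.0067, 0.002 m / 0.6 = 0.0033.

```bash
echo '[{"ty": 0.0017, "tz": 0.0033}, {"ty": 0.0017, "tz": 0.0067}, {"ty": 0.0017, "tz": 0.0067}]' | python3 nudge.py| grep -E "eef|contact"
echo '[{"tz": 0.0017}, {"tz": 0.0033}, {"tz": 0.0033}]' | python3 nudge.py| grep -E "eef|contact"
echo '[{"tz": 0.0017}, {"tz": 0.0017}]' | python3 nudge.py| grep -E "eef|contact"
```

```text
eef_pos: [0.5418, -0.4444, 0.005]
contact_force: [0.0, 0.8, -0.0]
eef_pos: [0.5422, -0.4445, 0.0034]
contact_force: [0.7, 0.5, 1.7]
eef_pos: [0.5423, -0.4444, 0.0024]
contact_force: [-0.1, 0.5, 1.8]
```

Scaled: 0.001 m / 0.6 = 0.0017.

```bash
echo '[{"tz": 0.0017}, {"tz": 0.0017}]' | python3 nudge.py| grep -E "eef|contact"
```

```text
eef_pos: [0.5425, -0.4442, 0.0014]
contact_force: [0.8, 0.8, 3.5]
```

Scaled: 0.001 m / 0.6 = 0.0017.

```bash
echo '[{"tz": 0.0017}, {"tz": 0.0017}]' | python3 nudge.py| grep -E "eef|contact"
echo '[{"tz": 0.0013}, {"tz": 0.0013}, {"tz": 0.0013}]' | python3 nudge.py| grep -E "eef|contact"
echo '[{"tz": 0.0007}, {"tz": 0.0007}, {"tz": 0.0007}]' | python3 nudge.py| grep -E "eef|contact"
python3 - <<'E'
from h import *
print([(c.round(1).tolist(),s.tolist()) for c,s in blobs("side",(225,200,85,40),45)])
E
```

```text
eef_pos: [0.5426, -0.4441, 0.0004]
contact_force: [1.4, 1.1, 3.5]
eef_pos: [0.5427, -0.444, -0.0004]
contact_force: [2.3, 2.9, 5.1]
eef_pos: [0.5428, -0.444, -0.0007]
contact_force: [1.4, 4.0, 5.3]
[([288.8, 206.7], [40, 27, 380]), ([235.6, 214.5], [8, 7, 32]), ([251.4, 219.4], [8, 7, 34]), ([265.3, 223.5], [9, 8, 42]), ([286.7, 231.0], [21, 10, 86])]
```

The tare key is down about 4.5 mm at about 5 N. Now I withdraw straight up and check.

Scaled: -0.17 m / 0.6 = -0.2833, -0.12 m / 0.6 = -0.2.

```bash
echo '[{"tz": -0.0083}, {"tz": -0.0333}, {"tz": -0.1}, {"tz": -0.2}, {"tz": -0.2833}]' | python3 nudge.py| grep -E "eef|contact"
echo '[{"tx": -0.1}, {"tx": -0.2}, {"tx": -0.3}, {"tx": -0.3}, {"tx": -0.3}]' | python3 nudge.py| grep -E "clock|eef|contact"
python3 - <<'E'
from h import *
for n,b in(("side",(225,205,85,35)),("top",(255,180,60,50))):print(n,[(c.round(1).tolist(),s.tolist()) for c,s in blobs(n,b,45)])
a=cv2.imread("pics/side0.png").astype(int);d=np.abs(a-cams.grab_frame("side")[:,:,::-1]).max(2)[160:260,195:350]
print("changed px",(d>60).sum())
E
```

```text
eef_pos: [0.5405, -0.4461, 0.1716]
contact_force: [0.2, 0.1, 0.1]
clock: 13.85
eef_pos: [0.4144, -0.573, 0.1691]
contact_force: [0.5, 1.1, -0.2]
side [([236.0, 214.7], [9, 6, 31]), ([251.4, 219.6], [8, 6, 32]), ([265.2, 223.9], [9, 6, 30]), ([286.8, 230.8], [21, 9, 85])]
top [([301.5, 188.6], [14, 16, 103]), ([288.3, 202.6], [8, 8, 38]), ([279.1, 212.2], [7, 8, 40]), ([309.5, 212.0], [4, 3, 10]), ([268.1, 223.9], [7, 7, 41])]
changed px 329
```

All the key blobs and the tube cap are back at their starting pixels, so I hand in.

```bash
python3 -c "
from rig import r, cams, observe
print(r.hand_in())"
```

```text
the job is handed in; nothing more can be done
None
```

I held the power key down for about 2 s, let it up, pressed the tare key, withdrew with all four keys back at their starting pixels, and handed the job in at about 14 s; no verdict was returned.

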